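# Clip the spindle, then present the bearing tray level

## Robot

A 6-joint arm with a two-finger parallel gripper is mounted at the origin on the work surface. World frame = base frame: x ahead of the robot, y to its left, z up, the work surface at z = 0. Lengths are in m, angles in rad, forces in N, time in s.
With the tool pointing down it reaches from about 0.375 to 0.925 m from the base axis. Payload 5.7 kg.
Tool frame: the origin (TCP) lies at the very end of the fingers, on their centre line; the grasp point (between the pads) lies hold_point_z behind it (hold_point_z is the distance from the TCP to the grasp point, in m); z points along the fingers, y is the line along which they close (so a half turn about z gives the same grasp; the last joint's range is limited). The gripper opens to 88 mm and grips with 3 to 60 N. Pads are 20 mm wide; open, the fingers measure 115 mm over their backs; the gripper's body (75 mm by 178 mm) begins 61 mm behind the grasp point.
Start: joints at [0.992, 0.359, 1.51, -0, 1.272, -0.115], TCP at [0.268, 0.537, 0.223] pointing down, gripper open.
Joint ranges: [-2.97, 2.97], [-1.01, 2.36], [0.21, 2.38], [-0.96, 4.11], [0.2, 2.71], [-2.98, 2.98]. Speed limits (rad/s): [2.39, 2.39, 3.14, 3.14, 3.14, 3.14].

## Interface

Orientations are given as [roll, pitch, yaw] about the fixed x, y, z axes, in that order (R = Rz(yaw) Ry(pitch) Rx(roll)).
In Python, from plant import goto, movel, move_joints, command_gripper, pause, inverse_kinematics, grab_frame, IKError, sign_off, read_time_s, read_q, read_dq, read_joint_torque, read_ee_pos, read_tool_rot, read_ft_force, read_ft_torque, read_finger_gap, read_gripper_force, hold_point_z gives the robot as it stands. The module is installed in compiled form; this text tells all that it offers. Calls block until the motion is done:
- goto(position, orientation): joint-space move of the TCP to a pose.
- movel(position, frame=None, velocity=0.15, force_limit=None): straight line of the TCP; frame=None keeps the orientation; velocity is the mean speed in m/s. With force_limit (N) it stops when the force on the tool has changed by that much, and returns True; else False.
- move_joints(angles): joint-space move.
- command_gripper(opening, grip_force=None): opening from 0.0 (shut) to 1.0 (fully open); grip_force is the grip in N (None keeps the last); returns when the fingers have stopped.
- pause(seconds).
- inverse_kinematics(position, orientation): joint angles nearest the present ones, or None.
- grab_frame(name): name is "scene" or "top" or "wrist"; returns a dict with "img" (420x560x3 uint8, red, green, blue), "fx", "fy", "cx", "cy" (pixels), "world_from_camera" (4x4, takes a point from camera to world coordinates). Camera axes: x right, y down, z forward; pixel columns grow to the right and rows downward; lengths in m; the calibration is good to about 2 mm. A picture is of the moment at which its call begins. There is no depth.
A pose or a line that the arm cannot do raises IKError and nothing moves.
- sign_off(): hands the job in; it is judged then, once.
Readings, each from a call of its own:
- read_time_s(): time.
- read_q(): joint angles.
- read_dq(): joint speeds.
- read_joint_torque(): joint torques, N m.
- read_ee_pos(): TCP position.
- read_tool_rot(): TCP orientation.
- read_ft_force(): force on the tool from outside, world axes, zero at the start.
- read_ft_torque(): the same for the moment, N m.
- read_finger_gap(): opening from 0.0 (shut) to 1.0 (fully open).
- read_gripper_force(): force on a finger pad.
Only numpy, scipy, OpenCV 4.12 (cv2) and the standard library are available. Lean on these libraries where they do the work, as an engineer would, in place of code of your own. Each camera call takes 0.05 s, during which the arm holds its last target. There are 200 camera calls.

## Task

We are fitting a spindle and its bearing ball on the machine bench: take the steel spindle from the black cradle and push it down past the red sprung jaw until it lies fully home and centred in both forks of the grey fixture with the jaw closed over it, and let go of it. Then pick the blue tray up by its orange grip, carry it level so that the loose steel ball stays in its pocket, and finish holding it still and level, centred over the green pad with its underside about 15 cm above the bench: do not put it down. Leave everything else on the bench where it is.

Things in the scene. Friction and masses are not known exactly. Their poses are not given: they have to be found in the camera images.
- shaft: Steel spindle with two thin brass bands: a plain round rod 12 mm in diameter, 140 mm long, about 0.12 kg. Origin at its middle on its axis; its y axis runs along the rod (both ends alike; x and z may have any roll). At the start it lies level in the cradle, loose.
- cradle: Black plastic cradle, fixed: base 60 x 120 x 8 mm, origin at the centre of its underside, z up, y along the lying spindle. Two posts at y = +-45 mm (10 mm thick, 42 mm high) carry the spindle in open-topped notches 16 mm wide, its axis 38 mm above the bench. The 80 mm between the posts is free for fingers down to 8 mm above the bench.
- fixture: Grey fixture, fixed: base 100 (x) x 140 (y) x 12 mm, origin at the centre of its underside, z up. Two aluminium forks at y = +-42 mm (10 mm thick along y) with an open-topped slot along y at x = 0, 14.5 mm wide, floor 50 mm high. The -x cheeks flare up to 81 mm, the +x cheeks end at 60 mm. Between the forks 74 mm are free for fingers down to 30 mm above the bench.
- fork_seat (a point): Where the middle of the spindle belongs when home: in the fixture x = 0, y = 0, 56 mm above the bench; axes as the fixture's; the spindle lies along y.
- jaw (a joint): Red sprung jaw of the fixture (rad): 0 closed, opens to 0.5 towards the fixture's +x. Two noses at y = +-52 mm; closed, their lips cross the slot 64 to 67 mm above the bench (2 mm above a seated spindle), under steep ramps that rise towards +x to 86 mm. A spindle pushed straight down swings the jaw aside (some 3 to 10 N in all); it springs shut over it by itself.
- tray: Blue bearing tray, loose, about 0.25 kg: 150 (x) x 90 (y) mm, floor 4 mm thick, edge 12 mm high; origin at the centre of its underside, z up. Bridge handle at the centre: orange grip bar 50 mm along x, 12 mm thick along y, 46 to 70 mm above the underside. At x = +47 mm the ball's pocket; at x = -47 mm a like ring with a fixed brass bush 14 mm high. It balances at the grip.
- tray_grip (a point): Centre of the tray's orange grip bar, 58 mm above the tray's underside; axes as the tray's.
- pocket (a point): Centre of the ball when it rests in the middle of its pocket: in the tray x = +47 mm, y = 0, 14 mm above the underside. The pocket is a white ring 30 mm inside, 36 mm outside, rim 4 mm above the tray floor.
- ball: Steel bearing ball, 20 mm in diameter, 0.033 kg, loose in the pocket, where it can roll about 7 mm off centre; origin at its centre.
- pad: Green round pad, fixed, 100 mm in diameter, 3 mm thick, with a white dot in the middle; origin at the centre of its underside.
- bobbin_a: Steel bobbin with red thread, 24 mm across, 12 mm high, loose bystander; origin under its centre.
- bobbin_b: Steel bobbin with yellow thread, 24 mm across, 12 mm high, loose bystander; origin under its centre.
- oiler: White oil bottle with red cap, 42 mm across, 120 mm high, loose bystander; origin under its centre.
- cone: Cream thread cone on a green foot, 68 mm across, 104 mm high, loose bystander; origin under its centre.
- jar: Amber glass jar with steel cap, 52 mm across, 65 mm high, loose bystander; origin under its centre.
- screwdriver: Screwdriver with yellow handle, 170 mm long, lying, loose bystander.
- wrench: Steel wrench, 140 mm long, lying, loose bystander.
There are look-alikes about, which are no part of the job. There is more than one size of the shaft; the job needs the middle-sized.

How it is judged:
On the way, in this order (a step that is already met when the one before it is completed fails the run):
1. the spindle lies home in both forks under the closed jaw and is let go (z of shaft in the frame of fixture between 0.052 and 0.06 m and x of shaft in the frame of fixture between -0.003 and 0.003 m and y of shaft in the frame of fixture between -0.012 and 0.012 m and angle between the y axis of shaft and the y axis of fixture, either way round below 0.06 rad and value of joint jaw below 0.06 rad and contact force between shaft and the fingers below 0.1 N), for 0.2 s.
2. the tray is lifted clear of the bench with the ball in its pocket (height (world z) of tray above 0.04 m and distance between ball and pocket below 0.013 m and contact force between tray and the fingers above 1 N), for 0.2 s.
At the end, for the whole second after the job is handed in: Tray held by the gripper alone, still, tilt under 0.1 rad, centre within 35 mm of the pad's, underside 0.10-0.20 m up; ball within 13 mm of pocket centre; spindle released, within 3 mm across, 4 mm in height, 12 mm along and 0.06 rad of its seat; jaw under 0.06 rad (all of step 1 and horizontal distance between tray and pad below 0.035 m and height (world z) of tray between 0.1 and 0.2 m and angle between tray's own z axis and vertical below 0.1 rad and linear speed of tray below 0.02 m/s and angular speed of tray below 0.15 rad/s and contact force between tray and the fingers above 1 N and contact force between tray and fixture below 0.1 N and distance between ball and pocket below 0.013 m); the arm keeps its last pose, push and grip.
It fails at once if the ball leaves its pocket (distance between ball and pocket above 0.02 m).
It fails at once if the tray is tipped by more than 0.35 rad (20 degrees) (angle between tray's own z axis and vertical above 0.35 rad).
It fails at once if a bystander is moved more than 30 mm (distance of any of bobbin_a, bobbin_b, oiler, cone, jar, screwdriver, wrench from where it was at the start of the episode above 0.03 m).
It also fails if it takes over 72 s, if anything falls off the work surface, if the arm or the gripper's body presses on something with over 40 N, if the wrist force passes 120 N, or if a joint passes its speed limit or range.

## Working session

There is one attempt and no reset: what is moved stays moved. The work goes in short steps, each a Python script; the robot and the scene stay as the last script left them, time stands still between calls to the robot, and variables do not carry over. Pictures are saved under pics/ and viewed, at most 10 in all, crops included, and the job is handed in when it is done.

```bash
mkdir -p pics
cat > h.py <<'E'
import numpy as np, cv2
from plant import *
def save(n,f,crop=None,s=1):
    im=f["img"]
    if crop: im=im[crop[0]:crop[1],crop[2]:crop[3]]
    im=cv2.resize(im,None,fx=s,fy=s,interpolation=cv2.INTER_CUBIC)
    cv2.imwrite("pics/"+n+".png",im[:,:,::-1])
def ray(f,u,v):
    T=f["world_from_camera"]; d=T[:3,:3]@np.array([(u-f["cx"])/f["fx"],(v-f["cy"])/f["fy"],1]); return T[:3,3],d
def onz(f,u,v,z):
    o,d=ray(f,u,v); return o+d*(z-o[2])/d[2]
def proj(f,p):
    T=f["world_from_camera"]; q=T[:3,:3].T@(np.asarray(p)-T[:3,3]); return np.array([f["fx"]*q[0]/q[2]+f["cx"],f["fy"]*q[1]/q[2]+f["cy"]])
E
python3 - <<'E'
from h import *
import pickle
d={}
for n in("scene","top"):
    f=grab_frame(n); d[n]=f; save(n+"0",f,s=1.42); print(n,f["fx"],f["world_from_camera"].round(3).tolist())
pickle.dump(d,open("f0.pkl","wb"))
print(hold_point_z() if callable(hold_point_z) else hold_point_z, read_time_s(),read_tool_rot(),read_ee_pos())
E
```

```text
scene 422.7172086088193 [[0.183, 0.85, -0.494, 1.125], [0.983, -0.165, 0.08, -0.074], [-0.014, -0.5, -0.866, 1.058], [0.0, 0.0, 0.0, 1.0]]
top 415.87171078175163 [[0.008, -0.981, 0.193, 0.418], [-1.0, -0.01, -0.01, 0.012], [0.012, -0.192, -0.981, 0.89], [0.0, 0.0, 0.0, 1.0]]
0.0187 0.1 [-3.13997950e+00 -1.80184464e-04  2.67778888e+00] [0.26808725 0.53610543 0.22190194]
```

View pics/top0.png

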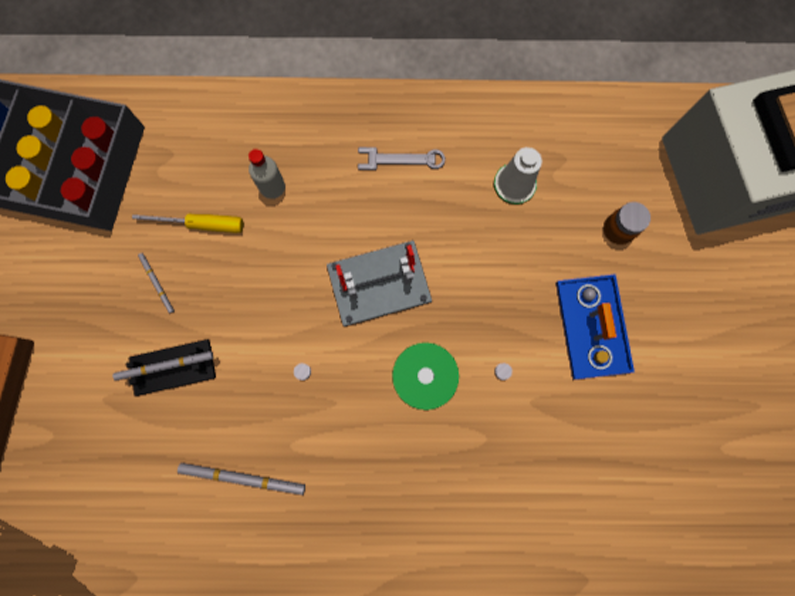

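View pics/scene0.png

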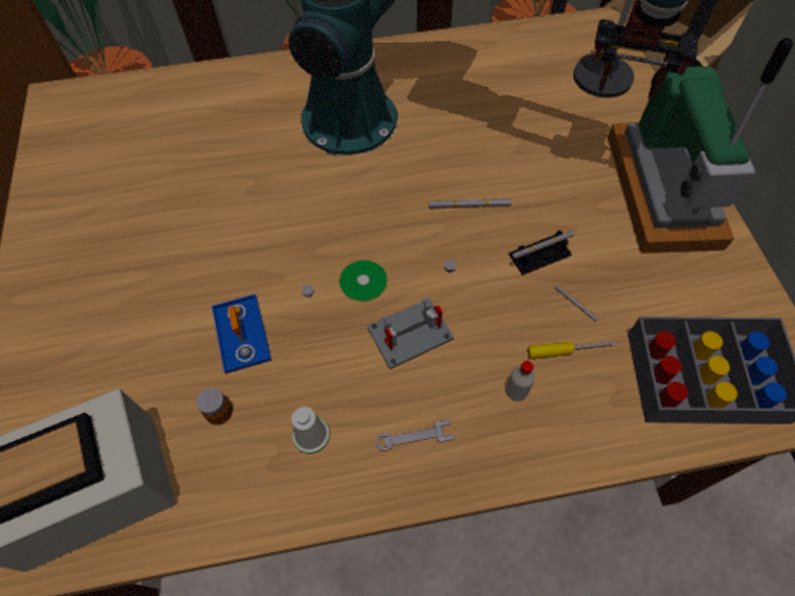

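The top view (pixels ×1.42) shows the middle spindle in the cradle at about (115,376)–(213,356), the fixture at (380,283), the pad at (425,376) and the tray at (595,327). The tray's ball is at (590,295) and its bush at (600,357). The larger and smaller rods lie loose elsewhere. Next I'll take wrist close-ups of each.

Run:
```python
from h import *
import pickle
f=pickle.load(open("f0.pkl","rb"))["top"]
s=1/1.42
for n,u,v,z in[("sh1",115,376,.04),("sh2",213,356,.04),("fx",380,283,.012),("pad",425.5,376,.003),("ball",590,295,.014),("bush",600,357,.014),("grip",607,321,.07),("bobA",302,372,.01)]:
    print(n,onz(f,u*s,v*s,z).round(4))
c=onz(f,164*s,366*s,.04); 
d={}
for n,u,v,z in[("cr",164,366,.04),("fx",380,283,.05)]:
    c=onz(f,u*s,v*s,z)
    goto([c[0]-0.03,c[1],0.27],[np.pi,0,np.pi*0.85 if n=="cr" else 3.14*0.6]); pause(.3)
    w=grab_frame("wrist"); d[n]=w; print(n,w["fx"],w["world_from_camera"].round(3).tolist(),read_time_s(),read_q().round(2) if hasattr(read_q(),'round') else read_q())
pickle.dump(d,open("f1.pkl","wb"))
a=np.hstack([d["cr"]["img"],d["fx"]["img"]])
cv2.imwrite("pics/w1.png",cv2.resize(a,(800,300),interpolation=cv2.INTER_AREA)[:,:,::-1])
```

```text
sh1 [0.4597 0.4048 0.04  ]
sh2 [0.4892 0.2682 0.04  ]
fx [0.6043 0.0314 0.012 ]
pad [ 0.4653 -0.0381  0.003 ]
ball [ 0.5885 -0.2871  0.014 ]
bush [ 0.4948 -0.2969  0.014 ]
grip [ 0.5406 -0.2899  0.07  ]
bobA [0.4693 0.1447 0.01  ]
cr 308.26675502878595 [[0.453, 0.859, 0.238, 0.378], [0.892, -0.436, -0.122, 0.372], [-0.001, 0.268, -0.963, 0.433], [0.0, 0.0, 0.0, 1.0]] 1.5 [ 0.53  0.26  1.54  0.    1.35 -0.57]
fx 308.26675502878595 [[0.951, 0.298, 0.082, 0.543], [0.31, -0.916, -0.256, 0.102], [-0.001, 0.269, -0.963, 0.433], [0.0, 0.0, 0.0, 1.0]] 3.1 [-0.07  0.27  1.52  0.    1.35 -0.38]
```

View pics/w1.png

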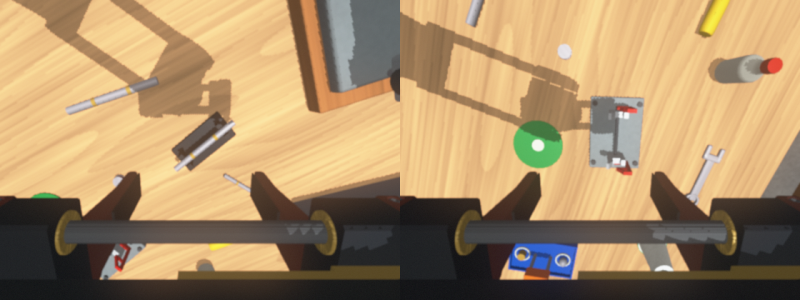

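Run:
```python
from h import *
import pickle
d=pickle.load(open("f1.pkl","rb"))
a=d["cr"]["img"][150:250,230:340]; b=d["fx"]["img"][125:245,255:355]
a=cv2.resize(a,None,fx=3.6,fy=3.6,interpolation=cv2.INTER_CUBIC); b=cv2.resize(b,None,fx=4,fy=4,interpolation=cv2.INTER_CUBIC)
c=np.zeros((480,800,3),np.uint8); c[:360,:396]=a; c[:,400:800]=b
cv2.imwrite("pics/w2.png",c[:,:,::-1])
```

```text
(no output)
```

View pics/w2.png

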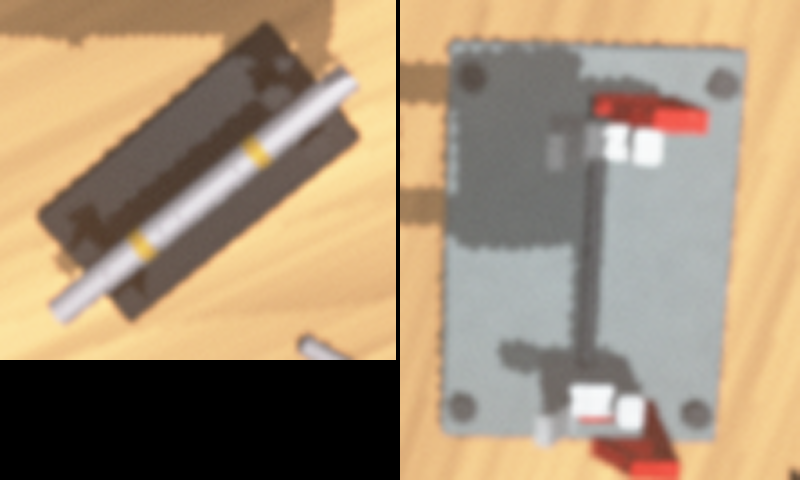

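```bash
cat >> h.py <<'E'
from scipy.optimize import least_squares
def rectfit(f,guess,L,W,z,smask):
    """fit base rectangle (x,y,yaw; W along x, L along y) to mask contour points lying near its edges (robust)"""
    cs,_=cv2.findContours(smask.astype(np.uint8),cv2.RETR_EXTERNAL,cv2.CHAIN_APPROX_NONE)
    P=np.array([onz(f,u,v,z)[:2] for c in cs if len(c)>40 for u,v in c[:,0]])
    P=P[np.hypot(*(P-guess[:2]).T)<0.12]
    def res(p):
        c,s=np.cos(p[2]),np.sin(p[2]); q=np.abs((P-p[:2])@np.array([[c,-s],[s,c]]))-[W/2+p[3],L/2+p[3]]
        return np.where((q>0).all(1),np.hypot(*q.T),q.max(1))
    r=least_squares(res,list(guess)+[0],loss="cauchy",f_scale=0.0015)
    return r.x, np.median(np.abs(r.fun)), len(P)
E
python3 - <<'E'
from h import *
import pickle
d=pickle.load(open("f1.pkl","rb")); d0=pickle.load(open("f0.pkl","rb"))
w=d["cr"]
a,b=onz(w,247.2,236.9,.038),onz(w,326.7,171.7,.038)
print("shaft",a,b,(a+b)/2,np.linalg.norm(a-b),np.arctan2(*(b-a)[1::-1]))
w=d["fx"]; C=[onz(w,u,v,.012) for u,v in[(268,135.5),(341.25,137),(333.75,234.5),(265.75,234)]]
print("fx corners",np.round(C,4).tolist(),np.mean(C,0),[np.linalg.norm(C[i]-C[i-1]).round(4) for i in range(4)])
e=(C[0]+C[1]-C[2]-C[3]); g=[*np.mean(C,0)[:2],np.arctan2(e[1],e[0])-np.pi/2]; print(g)
for n,f in[("w",w),("top",d0["top"]),("scene",d0["scene"])]:
    h=cv2.cvtColor(f["img"],cv2.COLOR_RGB2HSV)
    print(n,rectfit(f,g,.14,.1,.012,h[:,:,1]<70))
# pad
for n,f in[("w",w),("top",d0["top"]),("scene",d0["scene"])]:
    h=cv2.cvtColor(f["img"],cv2.COLOR_RGB2HSV); m=cv2.inRange(h,(45,120,40),(80,255,255)); 
    k,l,st,ce=cv2.connectedComponentsWithStats(m)
    for i in range(1,k):
        if st[i,4]>300: 
            hull=cv2.convexHull(np.argwhere(l==i)[:,::-1].astype(np.int32)); E=cv2.fitEllipse(hull); print("pad",n,onz(f,*E[0],.003).round(4),st[i,4])
# shaft by bright mask
for n,f in[("w",d["cr"]),("top",d0["top"]),("scene",d0["scene"])]:
    h=cv2.cvtColor(f["img"],cv2.COLOR_RGB2HSV); p=proj(f,[.474,.337,.038]).round().astype(int)
    m=((h[:,:,1]<60)&(h[:,:,2]>75)).astype(np.uint8); 
    m|=((h[:,:,0]<30)&(h[:,:,1]>120)&(h[:,:,2]>100)&(cv2.distanceTransform(1-m,cv2.DIST_L2,3)<4)).astype(np.uint8) if 0 else 0
    m=cv2.morphologyEx(m,cv2.MORPH_CLOSE,np.ones((7,7)))
    k,l,st,ce=cv2.connectedComponentsWithStats(m); i=l[p[1],p[0]]; print(n,i,st[i])
    R=cv2.minAreaRect(np.argwhere(l==i)[:,::-1].astype(np.float32)); B=cv2.boxPoints(R)
    o=np.argsort([np.linalg.norm(B[j]-B[j-1]) for j in range(4)]); e=[(B[j]+B[j-1])/2 for j in o[:2]]
    a,b=[onz(f,*x,.038) for x in e]; print((a+b)/2,np.linalg.norm(a-b),np.arctan2(*(b-a)[1::-1]),R)
E
```

```text
shaft [0.49294276 0.27223015 0.038     ] [0.46062411 0.40552524 0.038     ] [0.47678344 0.3388777  0.038     ] 0.13715712188741874 1.8086655407245855
fx corners [[0.5399, 0.0858, 0.012], [0.6331, 0.1141, 0.012], [0.6731, -0.0176, 0.012], [0.5791, -0.0475, 0.012]] [0.60632184 0.03371023 0.012     ] [np.float64(0.139), np.float64(0.0974), np.float64(0.1377), np.float64(0.0986)]
[np.float64(0.6063218357940371), np.float64(0.033710225182908005), np.float64(0.2905047181650837)]
w (array([ 0.60529049,  0.03388472,  0.28476971, -0.00088062]), np.float64(0.0003459117823683758), 344)
top (array([ 0.60539606,  0.03384278,  0.28509879, -0.00119289]), np.float64(0.0005159107138569541), 207)
scene (array([ 0.60950301,  0.03318642,  0.28407017, -0.00126122]), np.float64(0.0008295939494728649), 159)
pad w [ 0.4652 -0.037   0.003 ] 2155
pad top [ 0.4659 -0.0374  0.003 ] 1606
pad scene [0.1592 0.8644 0.003 ] 1806
pad scene [ 0.4695 -0.0375  0.003 ] 686
w 4 [ 244  166   86   74 2704]
[0.46824396 0.3360292  0.038     ] 0.1410840761000149 1.80019379480949 ((282.21295166015625, 199.60824584960938), (38.36913299560547, 106.18209075927734), 50.90614318847656)
top 43 [ 80 248  69  20 352]
[0.47596234 0.34036227 0.038     ] 0.13960803780238815 1.803756170957927 ((114.00872802734375, 257.03887939453125), (5.456045150756836, 70.29138946533203), 77.34745025634766)
scene 19 [362 163  42  18 123]
[0.47610957 0.34090179 0.038     ] 0.13938320150716976 1.8061358784706227 ((382.5718994140625, 171.68214416503906), (3.353454351425171, 44.378196716308594), 68.45902252197266)
```

Run:
```python
from h import *
import pickle
sx,sy,sa=.4762,.3398,1.804
goto([sx,sy,.16],[np.pi,0,sa]); pause(.2)
w=grab_frame("wrist")
command_gripper(0.6)
movel([sx,sy,.06],velocity=.15)
print(movel([sx,sy,.0195],velocity=.06,force_limit=8), read_ee_pos())
command_gripper(0.0,60); print(read_finger_gap()*.088,read_gripper_force(),read_ft_force())
movel([sx,sy,.13],velocity=.1)
print(read_ft_force(),read_finger_gap()*.088,read_time_s())
pickle.dump(w,open("f2.pkl","wb"))
fx,fy,fa=.6058,.0338,.285
goto([fx,fy,.15],[np.pi,0,fa+np.pi/2]); pause(.3)
v=grab_frame("wrist"); t=grab_frame("top"); pickle.dump((v,t),open("f3.pkl","wb"))
print(read_time_s(),read_ee_pos(),read_tool_rot())
p=proj(v,[fx,fy,.056]);print(p)
q=[int(x) for x in proj(t,[fx,fy,.06])]
a=cv2.resize(v["img"],(533,400),interpolation=cv2.INTER_AREA); b=cv2.resize(t["img"][q[1]-60:q[1]+60,q[0]-40:q[0]+40],(267,400),interpolation=cv2.INTER_CUBIC)
cv2.imwrite("pics/w3.png",np.hstack([a,b])[:,:,::-1])
```

```text
False [0.47631026 0.33988167 0.01949511]
0.010810826631553024 60.00028073787689 [-0.48482364  0.51760219  0.71325282]
[ 0.32511753  0.35224473 -1.31038135] 0.01072646260073277 8.9917
10.65 [0.60574427 0.03438871 0.15001339] [ 3.14156400e+00 -6.18256480e-06  1.85668192e+00]
[274.01011352 214.0390478 ]
```

View pics/w3.png

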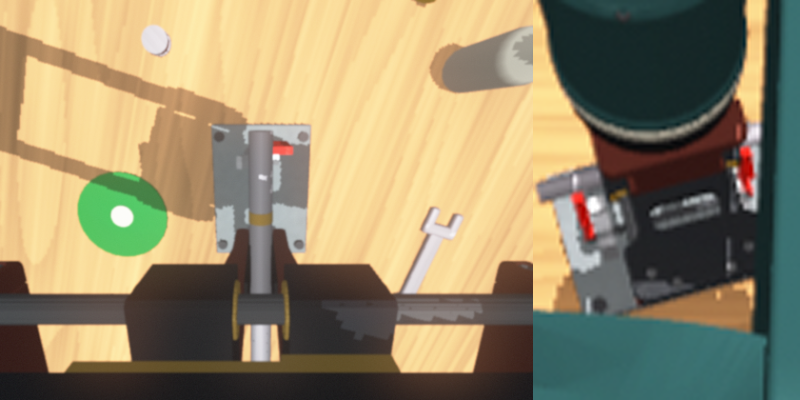

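The wrist view shows the rod held square at column ~260 (of 533), with the fixture base at (213–310, 125–250) behind it. I'll refit the base in this view and check the rod's direction and tip against the TCP.

Run:
```python
from h import *
import pickle
v,t=pickle.load(open("f3.pkl","rb"))
h=cv2.cvtColor(v["img"],cv2.COLOR_RGB2HSV)
m=((h[:,:,1]<70)).astype(np.uint8); m[268:]=0
print(rectfit(v,[.6055,.0338,.285],.14,.1,.012,m))
# shaft: edges per row in brightness around col 273, rows 150..225
g=cv2.GaussianBlur(v["img"],(3,3),0).astype(float).mean(2)
rows=[]
for r in range(160,222,3):
    d=np.diff(g[r,255:295]); print(r,255+np.argsort(-abs(d))[:4]+.5,end=' ')
save("w4",v,(120,280,200,350),5)
tip=onz(v,273,137,.1687); print(tip, read_ee_pos())
for s in(-70,0,70): print(proj(v,[.6057+s/1000*np.cos(1.8567),.0344+s/1000*np.sin(1.8567),.1687]))
```

```text
(array([ 0.60554451,  0.0336419 ,  0.28697408, -0.00086502]), np.float64(0.00034914532469118575), 543)
160 [286.5 285.5 287.5 262.5] 163 [285.5 286.5 293.5 292.5] 166 [285.5 293.5 286.5 292.5] 169 [286.5 285.5 293.5 287.5] 172 [286.5 285.5 287.5 293.5] 175 [286.5 285.5 293.5 287.5] 178 [286.5 285.5 287.5 293.5] 181 [293.5 286.5 285.5 287.5] 184 [271.5 270.5 293.5 272.5] 187 [279.5 280.5 271.5 286.5] 190 [286.5 285.5 293.5 287.5] 193 [286.5 285.5 293.5 287.5] 196 [293.5 285.5 286.5 292.5] 199 [292.5 286.5 293.5 291.5] 202 [264.5 263.5 285.5 265.5] 205 [264.5 263.5 282.5 283.5] 208 [263.5 282.5 280.5 264.5] 211 [263.5 283.5 286.5 260.5] 214 [285.5 286.5 284.5 289.5] 217 [285.5 286.5 284.5 287.5] 220 [285.5 286.5 261.5 260.5] [0.5857157  0.10046442 0.1687    ] [0.60574427 0.03438871 0.15001339]
[273.96621999 384.09075621]
[274.06387216 274.17933335]
[274.18771547 134.78875082]
```

View pics/w4.png

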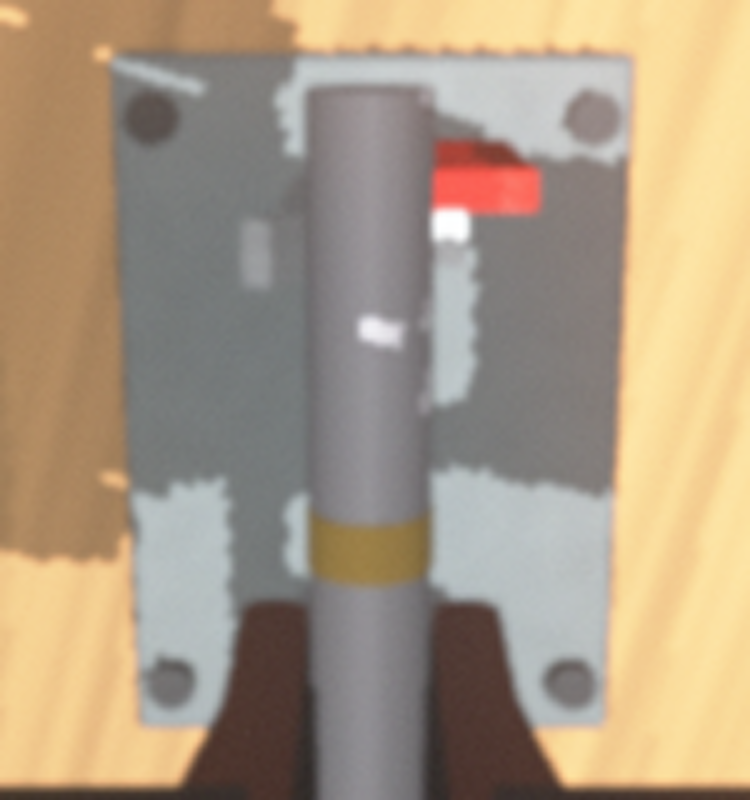

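Rod centre is at column 273.9 (predicted 274.1) and the fixture refits to (0.6055, 0.0337, yaw 0.286), so it's aligned. Now I'll push it in.

Run:
```python
from h import *
import pickle
fx,fy,fa=.6056,.0337,.286; o=[np.pi,0,fa+np.pi/2]
d=0.0008; # tip ~1.5 mm short
movel([fx,fy,.085],frame=o,velocity=.1)
print(read_ft_force())
for z in(.07,.06,.052,.045,.0405,.0372):
    print(z,movel([fx,fy,z],velocity=.03,force_limit=22),read_ee_pos().round(4),read_ft_force().round(1),read_finger_gap()*.088)
pause(.2);print(read_ft_force(),read_time_s())
```

```text
[-0.50770911  0.00867037 -0.38822796]
0.07 False [0.6055 0.0337 0.0699] [-0.7 -0.3 -0.3] 0.010754586927450838
0.06 False [0.6054 0.0337 0.0597] [-0.4  0.1 -3.5] 0.010858364278330443
0.052 False [0.6048 0.0335 0.0516] [-2.2 -0.8 -1.3] 0.010846603770498044
0.045 False [0.605  0.0337 0.0442] [-1.1 -0.8 -4.3] 0.010950155371194589
0.0405 False [0.6054 0.0338 0.0399] [-0.8 -0.3 -7.6] 0.010588529334614991
0.0372 False [0.6065 0.0337 0.0376] [ 0.8  0.2 -1.4] 0.010491396331466936
[-0.25737255  1.23331649  0.13882399] 14.1417
```

Run:
```python
from h import *
import pickle
fx,fy,fa=.6056,.0337,.286
command_gripper(0.45,20); print(read_finger_gap(),read_ft_force())
p=read_ee_pos(); movel([p[0],p[1],.13],velocity=.12)
goto([fx-.07*np.cos(fa),fy-.07*np.sin(fa),.2],[np.pi,0,fa+np.pi/2]); pause(.2)
v=grab_frame("wrist"); s=grab_frame("scene"); pickle.dump((v,s),open("f4.pkl","wb"))
print(read_time_s())
a=[int(x) for x in proj(v,[fx,fy,.056])]; b=[int(x) for x in proj(s,[fx,fy,.056])]; print(a,b)
A=v["img"][max(0,a[1]-75):a[1]+75,a[0]-70:a[0]+70]; B=s["img"][b[1]-37:b[1]+38,b[0]-35:b[0]+35]
cv2.imwrite("pics/w5.png",np.hstack([cv2.resize(x,(400,428),interpolation=cv2.INTER_CUBIC) for x in(A,B)])[:,:,::-1])
```

```text
0.4511008603577719 [0.62851526 0.20786763 0.23447413]
16.4917
[342, 200] [288, 224]
```

View pics/w5.png

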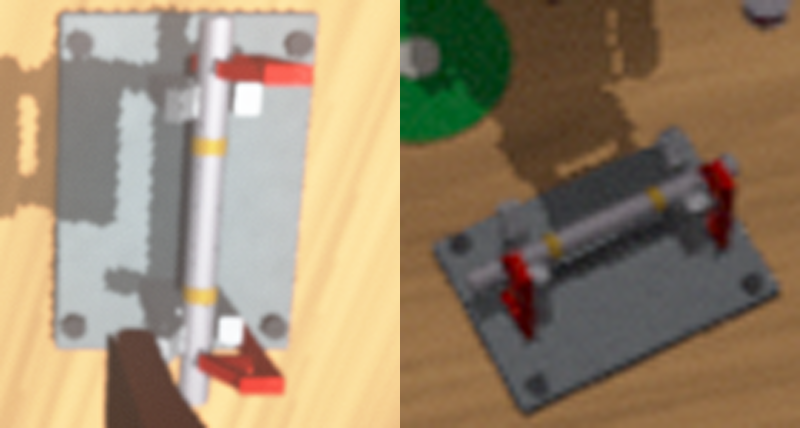

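The jaw noses lie over both ends of the rod and both bands are visible, so it looks seated. I'll check its position from the bands and then look at the tray.

Run:
```python
from h import *
import pickle
v,s=pickle.load(open("f4.pkl","rb"))
F=np.array([.6055,.0337,0]);c,n=np.cos(.286),np.sin(.286);R=np.array([[c,-n,0],[n,c,0],[0,0,1]])
for f,P in((v,[(272+209/2.857,125+147/2.853),(272+202/2.857,125+296/2.853)]),(s,[(253+153/5.714,187+245/5.707),(253+257/5.714,187+197/5.707)])):
    q=[(R.T@(onz(f,*p,.058)-F)) for p in P]; print("bands in fixture",np.round(q,4).tolist(),np.mean(q,0).round(4))
goto([.50,-.29,.25],[np.pi,0,.1]); pause(.2)
w=grab_frame("wrist"); pickle.dump(w,open("f5.pkl","wb"))
d0=pickle.load(open("f0.pkl","rb"))
for nme,f in(("w",w),("top",d0["top"]),("scene",d0["scene"])):
    h=cv2.cvtColor(f["img"],cv2.COLOR_RGB2HSV)
    m=cv2.inRange(h,(105,150,40),(125,255,255))
    if nme=="w": m[300:]=0
    try: print(nme,rectfit(f,[.5416,-.292,.1],.09,.15,.012,m))
    except Exception as e: print(e)
    o=cv2.inRange(h,(5,180,60),(14,255,255)); k,l,st,ce=cv2.connectedComponentsWithStats(o)
    for i in range(1,k):
        p=onz(f,*ce[i],.065)
        if st[i,4]>20 and np.hypot(p[0]-.54,p[1]+.29)<.06: print(" grip",p.round(4),st[i])
save("w6",w,s=1)
print(read_time_s(),read_q())
```

```text
bands in fixture [[0.0006, 0.0245, 0.058], [0.0015, -0.0302, 0.058]] [ 0.0011 -0.0028  0.058 ]
bands in fixture [[0.0042, -0.0278, 0.058], [0.004, 0.0271, 0.058]] [ 0.0041 -0.0003  0.058 ]
w (array([ 0.5041257 , -0.29827108,  0.10146644, -0.02494218]), np.float64(0.009279009349613418), 351)
top (array([ 0.54227836, -0.29140594,  0.12702938, -0.00102699]), np.float64(0.0006757196268462329), 215)
 grip [ 0.5389 -0.2881  0.065 ] [421 214  13  24 104]
scene (array([ 0.54652655, -0.29147258,  0.1263576 , -0.00184011]), np.float64(0.0007194556178227417), 150)
 grip [ 0.5573 -0.2874  0.065 ] [164 218   5  17  32]
17.925 [-6.43420249e-01  3.03738758e-01  1.52332723e+00  1.28415582e-04
  1.31494818e+00  8.25366411e-01]
```

View pics/w6.png

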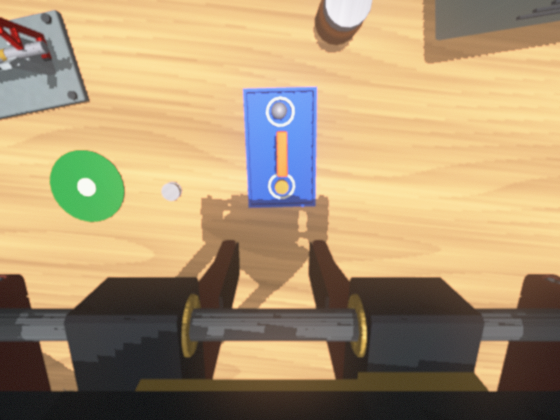

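The tray sits at pixels (244–316, 88–208), with the ball in its pocket at (280,111) and the bar at (282,154). I'll cross-check these by rays and then grasp.

Run:
```python
from h import *
import pickle
w=pickle.load(open("f5.pkl","rb"))
C=np.array([onz(w,u,v,.012) for u,v in[(244,89),(316,88),(316,206),(250,208)]]); e=C[0]+C[1]-C[2]-C[3]
print(C.mean(0),np.arctan2(e[1],e[0]),[np.linalg.norm(C[i]-C[i-1]).round(4) for i in range(4)])
print("bar",onz(w,282.5,154,.07),"ball",onz(w,280,111,.014))
h=cv2.cvtColor(w["img"],cv2.COLOR_RGB2HSV)
m=(((h[:,:,0]>100)&(h[:,:,0]<130)&(h[:,:,1]>100))).astype(np.uint8); m[215:]=0; m=cv2.morphologyEx(m,cv2.MORPH_CLOSE,np.ones((9,9)))
print(rectfit(w,[.5416,-.292,.12],.09,.15,.012,m))
g=h[154,277:290]; print(g.tolist())
```

```text
[ 0.54085687 -0.29412537  0.012     ] 0.1347203585472233 [np.float64(0.1502), np.float64(0.0876), np.float64(0.1486), np.float64(0.089)]
bar [ 0.5422205  -0.29361691  0.07      ] ball [ 0.58887363 -0.28688922  0.014     ]
(array([ 0.54201404, -0.29276383,  0.12606048, -0.00166322]), np.float64(0.0002987765757564362), 365)
[[9, 141, 237], [16, 151, 250], [18, 144, 251], [18, 144, 251], [18, 146, 250], [18, 144, 250], [18, 146, 250], [18, 148, 250], [16, 149, 251], [10, 132, 245], [159, 76, 194], [116, 118, 231], [110, 150, 243]]
```

Run:
```python
from h import *
x,y,a=.5421,-.2922,.1265; o=[np.pi,0,a]
goto([x,y,.14],o); command_gripper(0.4,30)
movel([x,y,.10],velocity=.1)
print(movel([x,y,.0393],velocity=.05,force_limit=6),read_ee_pos())
command_gripper(0.0,30); print(read_finger_gap()*.088,read_gripper_force(),read_ft_force()); pause(.3)
movel([x,y,.10],velocity=.04); pause(.4)
print(read_ft_force(),read_ft_torque(),read_time_s())
w=grab_frame("wrist"); s=grab_frame("scene")
b=[int(t) for t in proj(s,[x,y,.1])]
B=s["img"][b[1]-50:b[1]+50,b[0]-50:b[0]+50]
cv2.imwrite("pics/w7.png",np.hstack([cv2.resize(w["img"],(400,300)),cv2.resize(B,(300,300),interpolation=cv2.INTER_CUBIC)])[:,:,::-1])
```

```text
False [ 0.54238579 -0.292386    0.03965498]
0.011744595957590833 30.000203847885132 [ 0.03237532 -0.66234148  1.38626721]
[-0.5035215   0.16187741 -3.09517361] [-0.00432409  0.18114193  0.00541612] 23.5583
```

View pics/w7.png

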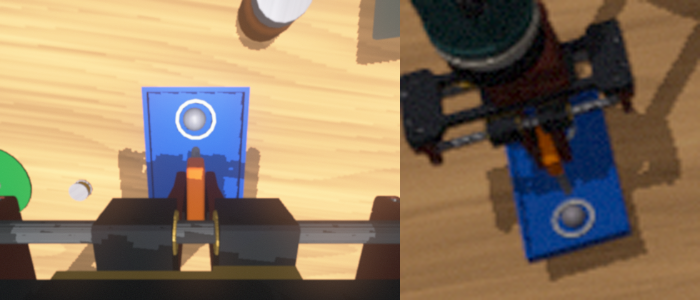

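The tray is held level and the ball is centred in its ring at (195,119). I'll carry it to the pad.

Run:
```python
from h import *
import pickle
movel([.5421,-.2922,.189],velocity=.06)
movel([.4657,-.0372,.189],velocity=.07); pause(1.0)
print(read_ee_pos(),read_tool_rot(),read_ft_force(),read_gripper_force(),read_time_s(),abs(read_dq()).max())
w=grab_frame("wrist"); s=grab_frame("scene")
b=[int(t) for t in proj(s,[.51,-.01,.1])]
B=s["img"][b[1]-75:b[1]+75,b[0]-75:b[0]+75]
cv2.imwrite("pics/w8.png",np.hstack([cv2.resize(w["img"],(400,300)),cv2.resize(B,(400,400),interpolation=cv2.INTER_CUBIC)[:300]])[:,:,::-1])
```

```text
[ 0.46572103 -0.03719221  0.18900795] [ 3.14156520e+00 -1.62273950e-05  1.26545829e-01] [-1.20001149  0.60217421 -3.50635504] 29.999498426914215 30.2417 0.0014107962389508875
```

View pics/w8.png

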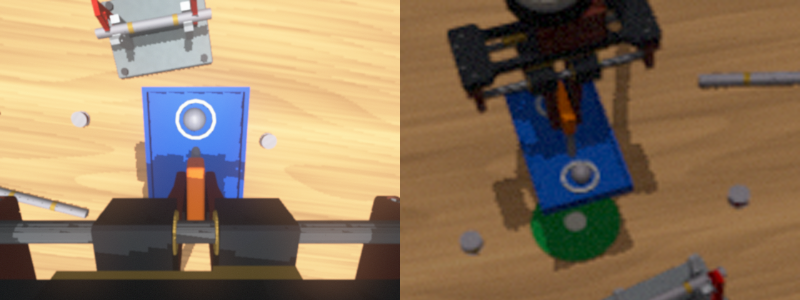

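The tray is held over the pad and the ball is still centred at (195,119). The spindle is still under the closed jaw, so I'm handing it in.

```bash
python3 -c "
from plant import *
print(sign_off())"
```

```text
the job is handed in; nothing more can be done
None
```

The job is handed in at about 30 s of the 72 s allowed (no verdict was returned): the spindle is seated and released under the closed jaw, and the tray is held still and level about 15 cm over the green pad with the ball in its pocket.

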